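# Set the job counter to 6 and latch its dust flap

## Task

Turn the spoked hand wheel of the grey bench counter until the number 6 stands centred in its small window, clicked in, and let go of the wheel. Then swing the counter's dust flap shut and press it down gently, without forcing it, until its sprung tongue snaps in under the keeper bar. Leave the brown beaker, the white pot and the sanding block standing where they are.

Things in the scene. Friction and masses are not known exactly. Their poses are not given: they have to be found in the camera images.
- counter: Grey steel bench counter, fixed. Origin: centre of its underside; x points away from the robot at yaw 0, y to its left end, z up. Foot plate 130 x 166 mm (x, y); housing 110 x 150 mm, flat top 112 mm up. A level shaft along y, 70 mm up, carries the number drum inside and the hand wheel outside the right (-y) end. The dust flap is hinged at the left end of the top.
- window (a point): Centre of the window in the counter's top, 22 x 26 mm (x, y), at (0, -10, 112) mm in the counter's frame. Below it turns a white drum with the digits 0 to 9 in black, 15 mm tall, their tops towards the counter's +x.
- wheel_centre (a point): Centre of the spoked hand wheel, at (0, -120, 70) mm in the counter's frame, with its axes. Steel hub 36 mm across, 20 mm thick along y, 35 mm clear of the housing (shaft 12 mm thick between). Five spokes (rods 10 mm thick), 72 degrees apart, stand out radially in the plane y = -120 mm; on each a black ball of 16 mm diameter, centred 52 mm from the axis. Nothing stands at its outer side.
- dial (a joint): Turn of wheel and drum, rad, 0 to 5.65 with stops. Number in the window = value / 0.6283: 0 shows 0, 3.770 shows 6. Grows as the top of the wheel moves away from the robot (counter's +x). At every even number one spoke points straight up. A sprung detent clicks at every number and pulls the released wheel to the nearest; a click takes about 0.07 N m. It may start balanced between two numbers.
- flap_hinge (a point): Middle of the flap's hinge axis, which runs along the counter's x; at (0, 66, 118) mm in the counter's frame, with its axes.
- flap (a joint): Opening of the dust flap, rad: 0 shut, flat on the top, reaching from the hinge to -y; 1.6 open, just past upright. Plate 80 mm wide (x), 8 mm thick (hinge axis at mid-thickness), 118 mm long, with a clear pane. Its stiff hinge holds it above about 0.8 rad; lower it may sink, until its tongue rests on the keeper at about 0.1 rad; 5 to 12 N near the free edge press it home on soft buffers; 80 N is forcing it.
- flap_edge (a point): Middle of the flap's free edge on its outer face (the upper one when shut), 118 mm from the hinge axis. Moves with the flap.
- keeper (a point): Middle of the keeper, a steel roller bar of 4 mm diameter along x between two cheeks (48 mm apart overall, tops 128.5 mm above the bench) on the counter's top; at (0, -59, 124.5) mm in the counter's frame. The shut flap's free edge lies 7 mm short of the bar's middle, the tongue reaches under it.
- tongue (a joint): How far the sprung tongue is pushed into the flap's free edge, m: 0 fully out (8.5 mm proud), 0.008 fully in. 24 mm wide, flat above, sloped below. Latched: flap about 0 to 0.02 rad and tongue out again under the keeper bar.
- beaker: Loose brown beaker, 72 mm across, 98 mm tall, origin at the centre of its underside; a bystander.
- pot: Loose white pot, 72 mm across, 58 mm tall, origin at the centre of its underside; a bystander.
- sanding_block: Loose stone-coloured sanding block, 66 x 79 x 30 mm, origin at the centre of its underside; a bystander.

How it is judged:
On the way, in this order (a step that is already met when the one before it is completed fails the run):
1. the number 6 stands in the window (dial within 0.15 rad of 3.770) and the wheel is let go, while the flap is still open (value of joint dial between 3.62 and 3.92 rad and contact force between the fingers and dial below 0.1 N and value of joint flap above 0.3 rad), for 0.2 s.
2. the flap is down and its tongue has snapped out under the keeper bar (value of joint flap below 0.03 rad and value of joint tongue below 0.002 m), for 0.2 s.
At the end, for the whole second after the job is handed in: The number 6 stands in the window (dial within 0.15 rad of 3.770), the flap is shut (under 0.03 rad open) and its tongue is out under the keeper bar (pushed in less than 2 mm) (all of step 2 and value of joint dial between 3.62 and 3.92 rad); the robot touches nothing.
It fails at once if the beaker, the pot or the sanding block is moved more than 30 mm or tipped (distance of any of beaker, pot, sanding_block from where it was at the start of the episode above 0.03 m or angle between any of beaker, pot, sanding_block's own z axis and vertical above 0.4 rad).
It fails at once if the flap is forced: the fingers press on it with over 80 N (contact force between the fingers and flap above 80 N).
It also fails if it takes over 67 s, if anything falls off the work surface, if the arm or the gripper's body presses on something with over 40 N, if the wrist force passes 120 N, or if a joint passes its speed limit or range.

## Robot

A 6-joint arm with a two-finger parallel gripper is mounted at the origin on a cart in front of the work surface, level with it; the furniture and walls round the work are solid. World frame = base frame: x ahead of the robot, y to its left, z up, the work surface at z = 0. Lengths are in m, angles in rad, forces in N, time in s.
With the tool pointing down it reaches from about 0.275 to 0.825 m from the base axis. Payload 4.9 kg.
Tool frame: the origin (TCP) lies midway between the tips of the shut fingers; the grasp point (between the pads) lies 19 mm behind it (grip_point_offset is the distance from the TCP to the grasp point, in m); z points along the fingers, y is the line along which they close (so a half turn about z gives the same grasp; the last joint's range is limited). The gripper opens to 85 mm and grips with 20 to 120 N. Pads are 22 mm wide; open, the fingers measure 114 mm over their backs; the gripper's body (76 mm by 85 mm) begins 54 mm behind the grasp point. The pads swing forward as they close: fully open they stand 13 mm farther back than shut.
Start: joints at [1.2, 0.326, -0.193, 1.052, 0, 1.437], TCP at [0.129, 0.535, 0.231] pointing down, gripper open.
Joint ranges: [-2.65, 2.65], [-0.97, 1.79], [-1.3, 1.35], [-1.93, 2.1], [-1.47, 1.37], [-3.14, 3.14]. Speed limits (rad/s): [2.57, 2.57, 3.14, 3.14, 3.14, 3.14].

## Interface

Orientations are given as a rotation vector (axis times angle).
In Python, from cell import * gives the robot as it stands. Calls block until the motion is done:
- movep(position, orientation): joint-space move of the TCP to a pose.
- move_l(position, velocity=0.15, rot=None, until_force=None): straight line of the TCP; rot=None keeps the orientation; velocity is the mean speed in m/s. With until_force (N) it stops when the force on the tool has changed by that much, and returns True; else False.
- set_joints(angles): joint-space move.
- let_go() and grab(newtons=None): open the fingers fully, or close them until they stop; newtons is the grip in N (None keeps the last).
- sleep(seconds).
- ik(position, orientation): joint angles nearest the present ones, or None.
- get_state(): the state.
- grab_frame(name): name is "scene" or "top" or "wrist"; returns a dict with "img" (384x512x3 uint8, red, green, blue), "fx", "fy", "cx", "cy" (pixels), "cam_to_world" (4x4, takes a point from camera to world coordinates); the wrist camera has in their place "T_tool_cam" (4x4, takes a point from camera to tool coordinates, whose origin is the TCP and whose axes are the flange's). Camera axes: x right, y down, z forward; pixel columns grow to the right and rows downward; lengths in m; the calibration is good to about 2 mm. A picture is of the moment at which its call begins: read the wrist's pose just before it. There is no depth.
A pose or a line that the arm cannot do raises MotionError and nothing moves.
- sign_off(): hands the job in; it is judged then, once.
Trained networks look in the newest picture that a camera, given by its name, has taken for a name from the list of things; names that differ only in an ending like _2 or _b are one class to them, and where a whole thing is asked for, a point or a joint stands for the part that bears it (a point fixed in the world has none). Each returns a list of dicts, best first, with "score" (0 to 1); they miss things now and then, are a little off and sometimes report something else, mostly with a low value. They report only what shows in the picture. A call takes as long as a camera call.
- spot_in(camera, name): "centre" ([column, row] in pixels, amid what is visible of it).
- silhouettes(camera, name): "mask" (384x512 bool, what is visible of it) and "centre" ([column, row] in pixels, amid what is visible of it).
- tip_of(camera, name): "centre" ([column, row] in pixels: a listed point, or the origin of a listed thing).
The state is a dict: "clock": time; "q": joint angles; "joint_velocities": joint speeds; "tau": joint torques, N m; "position": TCP position; "eef_rot": TCP orientation; "contact_force": force on the tool from outside, world axes, zero at the start; "wrist_torque": the same for the moment, N m; "finger_gap": opening from 0.0 (shut) to 1.0 (fully open); "grasp_force": force on a finger pad.
Only numpy, scipy, OpenCV 4.12 (cv2) and the standard library are available. Lean on these libraries where they do the work, as an engineer would, in place of code of your own. Each camera call takes 0.05 s, during which the arm holds its last target. There are 200 camera calls.

## Working session

There is one attempt and no reset: what is moved stays moved. The work goes in short steps, each a Python script; the robot and the scene stay as the last script left them, time stands still between calls to the robot, and variables do not carry over. Pictures are saved under pics/ and viewed, at most 10 in all, crops included, and the job is handed in when it is done.

```bash
mkdir -p pics; ls; cat > look.py <<'E'
from cell import *
import cv2,numpy as np
E
python3 - <<'E'
from look import *
a=[]
for c in("scene","top"):
    f=grab_frame(c); a.append(f["img"])
    print(c,f["fx"],f["cx"],f["cy"],np.round(f["cam_to_world"],3).tolist())
    for n in("counter","window","wheel_centre","flap_hinge","flap_edge","keeper","beaker","pot","sanding_block"):
        print(n,[(np.round(d["centre"],1).tolist(),round(d["score"],2)) for d in tip_of(c,n)[:2]])
cv2.imwrite("pics/a.png",cv2.cvtColor(a[0],cv2.COLOR_RGB2BGR));cv2.imwrite("pics/b.png",cv2.cvtColor(a[1],cv2.COLOR_RGB2BGR))
print(get_state())
E
```

```text
pics
scene 421.6687133201432 261.92851944559806 183.71741168483413 [[0.828, -0.262, 0.496, -0.09], [-0.561, -0.39, 0.73, -0.703], [0.002, -0.883, -0.47, 0.678], [0.0, 0.0, 0.0, 1.0]]
counter [([254.2, 206.6], 0.78), ([262.6, 175.6], 0.45)]
window [([231.4, 162.5], 0.65), ([250.6, 173.3], 0.56)]
wheel_centre [([270.8, 201.2], 0.9)]
flap_hinge [([240.2, 159.9], 0.97)]
flap_edge [([251.8, 140.4], 0.91), ([267.8, 204.0], 0.6)]
keeper [([261.0, 178.6], 0.76)]
beaker [([339.0, 287.3], 0.65), ([259.7, 179.7], 0.3)]
pot [([234.6, 162.3], 0.58)]
sanding_block [([187.5, 177.0], 0.79), ([241.8, 164.1], 0.53)]
top 457.7261758635033 251.37056349410756 186.11335215232393 [[-0.016, -0.992, 0.126, 0.344], [-1.0, 0.016, 0.003, 0.168], [-0.006, -0.125, -0.992, 1.636], [0.0, 0.0, 0.0, 1.0]]
counter [([228.0, 195.8], 0.98)]
window [([229.1, 191.7], 0.58)]
wheel_centre [([261.9, 194.9], 0.84)]
flap_hinge [([207.9, 189.6], 0.8), ([263.9, 196.8], 0.26)]
flap_edge [([222.3, 184.5], 0.68)]
keeper [([244.6, 191.8], 0.57), ([346.3, 198.8], 0.39)]
beaker [([348.7, 195.5], 0.7)]
pot [([153.1, 166.6], 0.74), ([263.9, 195.7], 0.62)]
sanding_block [([150.2, 220.4], 0.73), ([150.5, 168.1], 0.25)]
{'clock': 1.0, 'q': array([ 1.19978403e+00,  3.26168281e-01, -1.92609440e-01,  1.05204009e+00,
        1.13056988e-05,  1.43658363e+00]), 'joint_velocities': array([ 0.00029892,  0.00067422, -0.00134216, -0.00042865,  0.00114293,
       -0.00014309]), 'tau': array([-1.75755478e-03, -4.43338072e+01,  2.62760460e+01,  1.16363452e-03,
       -2.50345483e-04, -1.59209222e-06]), 'position': array([0.12901742, 0.53465116, 0.23129453]), 'eef_rot': array([-3.71093565e-01, -3.11958193e+00,  2.82432000e-05]), 'contact_force': array([-0.0052236 ,  1.42981047,  0.0386469 ]), 'wrist_torque': array([-0.00747937, -0.00190022, -0.00091022]), 'grasp_force': 0.0, 'finger_gap': 1.0000328162716903}
```

```bash
python3 - <<'E'
import cv2,numpy as np
a=cv2.imread("pics/a.png")[100:325,150:400];b=cv2.imread("pics/b.png")[130:260,130:380]
o=np.vstack([cv2.resize(a,(600,540)),]);cv2.imwrite("pics/a2.png",o)
cv2.imwrite("pics/b2.png",cv2.resize(b,(800,416)))
E
```

```text
(no output)
```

View pics/a2.png

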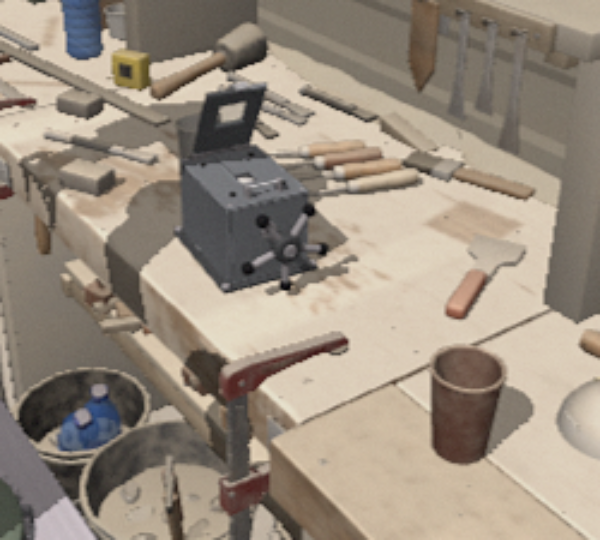

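View pics/b2.png

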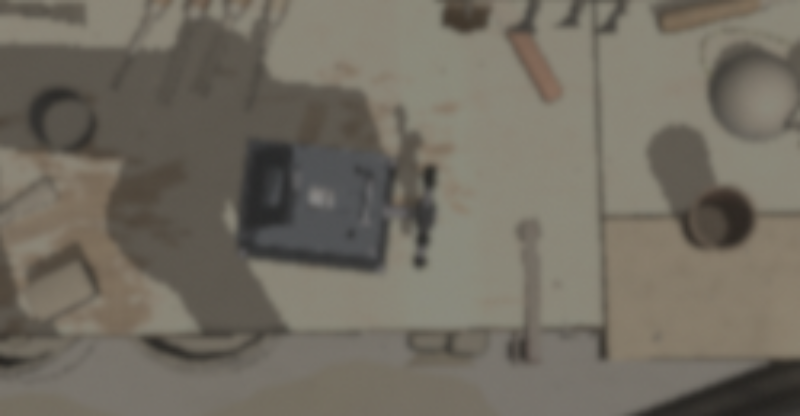

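The scene shows the counter with its wheel towards the camera and the flap upright. The beaker is far to the right. The pot and sanding block are beyond the left end. Next I'll fit the counter pose and look from close by.

```bash
cat >> look.py <<'E'
from scipy.optimize import least_squares
from scipy.spatial.transform import Rotation as R
K={"window":(0,-.01,.112),"wheel_centre":(0,-.12,.07),"flap_hinge":(0,.066,.118),"keeper":(0,-.059,.1245),"counter":(0,0,0)}
def proj(P,f,T): 
    p=np.linalg.inv(T)@np.r_[P,1]; return np.array([f["fx"]*p[0]/p[2]+f["cx"],f["fy"]*p[1]/p[2]+f["cy"]])
def W(s,p): 
    c,d=np.cos(s[2]),np.sin(s[2]); return np.array([s[0]+c*p[0]-d*p[1],s[1]+d*p[0]+c*p[1],p[2]])
def fit(obs,x0):  # obs: (uv,frame,T,P)
    r=lambda s:np.concatenate([proj(W(s,P),f,T)-uv for uv,f,T,P in obs])
    o=least_squares(r,x0,loss="soft_l1",f_scale=2); return o.x,np.round(r(o.x).reshape(-1,2),1).tolist()
def ground(uv,f,T,z=0):
    d=T[:3,:3]@np.array([(uv[0]-f["cx"])/f["fx"],(uv[1]-f["cy"])/f["fy"],1]); return T[:3,3]+d*(z-T[2,3])/d[2]
def wristT(f,s):
    T=np.eye(4);T[:3,:3]=R.from_rotvec(s["eef_rot"]).as_matrix();T[:3,3]=s["position"];return T@f["T_tool_cam"]
E
python3 - <<'E'
from look import *
obs=[]
for c in("scene","top"):
    f=grab_frame(c);T=f["cam_to_world"]
    for n in K:
        d=tip_of(c,n)
        if d and d[0]["score"]>.5: obs.append((np.array(d[0]["centre"]),f,T,K[n]))
f0=obs[-1][1];T=f0["cam_to_world"]
for n,uv in dict(beaker=(348.7,195.5),pot=(153.1,166.6),block=(150.2,220.4)).items(): print(n,ground(uv,f0,T).round(3))
print(fit(obs,[.45,.2,0]))
f=grab_frame("wrist");print(np.round(f["T_tool_cam"],3).tolist(),f["fx"],f["cx"],f["cy"])
E
```

```text
beaker [ 0.511 -0.175  0.   ]
pot [0.628 0.529 0.   ]
block [0.434 0.537 0.   ]
(array([ 0.51498691,  0.25622309, -0.14656189]), [[-1.2, -0.3], [-3.7, 0.2], [0.1, -0.4], [0.7, -2.3], [0.7, -0.5], [-2.0, 0.6], [94.4, -25.6], [1.1, 0.5]])
[[-0.001, -0.959, -0.284, 0.074], [1.0, -0.001, -0.001, 0.001], [0.001, -0.284, 0.959, -0.142], [0.0, 0.0, 0.0, 1.0]] 335.0085165316999 257.8157358122703 194.40612555945685
```

```bash
cat >> look.py <<'E'
S=[.515,.256,-.1466]
def rotd(a): # tool down, tool x at world angle a
    c,s=np.cos(a),np.sin(a); return R.from_matrix(np.array([[c,s,0],[s,-c,0],[0,0,-1.]])).as_rotvec()
def wlook(name,S,v=True):
    s=get_state();f=grab_frame("wrist");T=wristT(f,s);obs=[]
    for n in("window","wheel_centre","flap_hinge","keeper"):
        d=tip_of("wrist",n)
        if d and d[0]["score"]>.5: obs.append((np.array(d[0]["centre"]),f,T,K[n])); print(n,np.round(d[0]["centre"]),round(d[0]["score"],2),proj(W(S,K[n]),f,T).round())
    if name: cv2.imwrite(f"pics/{name}.png",cv2.cvtColor(f["img"],cv2.COLOR_RGB2BGR))
    return f,T,obs
E
python3 - <<'E'
from look import *
move_l([.129,.535,.38],.3)
rv=rotd(S[2]+np.pi)
p=W(S,(0.0,-.09,.27));print(ik(p,rv))
movep(p+[0,0,.1],rv);move_l(p,.2)
f,T,obs=wlook("w1",S)
print(fit(obs,S),get_state()["clock"])
E
```

```text
[ 0.18156824  0.26386262 -0.17860625  1.12832745  0.          0.32816824]
window [344. 183.] 0.64 [342. 178.]
wheel_centre [230. 174.] 0.87 [227. 169.]
flap_hinge [430. 185.] 0.7 [428. 180.]
keeper [292. 184.] 0.63 [291. 182.]
(array([ 0.51953144,  0.25713694, -0.14446561]), [[0.4, -0.1], [-0.7, -1.1], [-0.9, -0.5], [1.0, 1.9]]) 5.0917
```

View pics/w1.png

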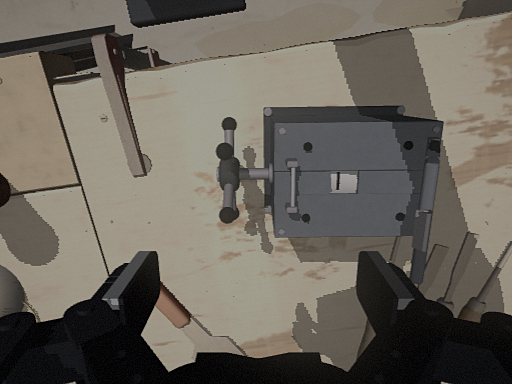

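```bash
python3 - <<'E'
import cv2,numpy as np
b=cv2.imread("pics/w1.png");r=cv2.rotate(b,cv2.ROTATE_180)
a=cv2.resize(r[180:220,140:200],(420,280),interpolation=cv2.INTER_CUBIC)
c=cv2.resize(r[150:280,230:330],(300,390),interpolation=cv2.INTER_CUBIC)
o=np.zeros((390,740,3),np.uint8);o[:280,:420]=a;o[:,430:730]=c
cv2.imwrite("pics/w1c.png",o)
E
```

```text
(no output)
```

View pics/w1c.png

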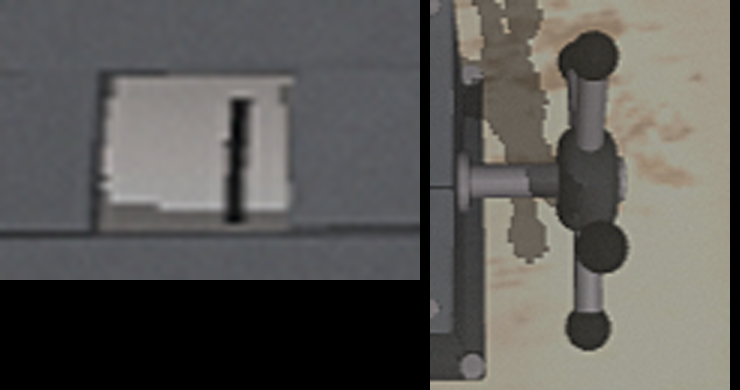

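```bash
sed -i 's/^S=.*/S=[.5195,.257,-.1445]/' look.py; cat >> look.py <<'E'
def balls(phi,S): return [W(S,(.052*np.sin(t),-.12,.07+.052*np.cos(t))) for t in phi+np.arange(5)*2*np.pi/5]
E
python3 - <<'E'
from look import *
s=get_state();f=grab_frame("wrist");T=wristT(f,s)
for d in range(0,72,6):
    q=[proj(b,f,T) for b in balls(np.radians(d),S)]
    print(d,np.round(q).tolist(),round(sum(min(np.linalg.norm(np.array(o)-x) for x in q) for o in[(227,214.7),(223.7,151.3),(228.3,123.7)]),1))
E
```

```text
0 [[225.0, 185.0], [229.0, 222.0], [233.0, 189.0], [232.0, 138.0], [226.0, 125.0]] 25.6
6 [[225.0, 191.0], [230.0, 221.0], [233.0, 185.0], [231.0, 134.0], [226.0, 128.0]] 30.4
12 [[225.0, 196.0], [230.0, 220.0], [233.0, 180.0], [231.0, 131.0], [226.0, 131.0]] 34.4
18 [[225.0, 201.0], [231.0, 219.0], [233.0, 176.0], [230.0, 129.0], [225.0, 135.0]] 26.9
24 [[226.0, 206.0], [231.0, 217.0], [233.0, 171.0], [230.0, 126.0], [225.0, 139.0]] 19.4
30 [[226.0, 210.0], [231.0, 214.0], [233.0, 167.0], [230.0, 124.0], [225.0, 144.0]] 13.0
36 [[227.0, 213.0], [232.0, 211.0], [233.0, 162.0], [229.0, 123.0], [225.0, 149.0]] 5.1
42 [[227.0, 216.0], [232.0, 208.0], [233.0, 158.0], [229.0, 122.0], [224.0, 155.0]] 7.0
48 [[227.0, 218.0], [232.0, 205.0], [232.0, 154.0], [228.0, 121.0], [224.0, 161.0]] 15.2
54 [[228.0, 220.0], [232.0, 201.0], [232.0, 149.0], [228.0, 121.0], [224.0, 167.0]] 16.6
60 [[228.0, 221.0], [233.0, 197.0], [232.0, 145.0], [227.0, 122.0], [224.0, 173.0]] 18.8
66 [[229.0, 222.0], [233.0, 193.0], [232.0, 141.0], [227.0, 124.0], [224.0, 179.0]] 21.5
```

The window shows a "1". The wheel phase, about 38° from a spoke standing up, confirms an odd number. That means +5 numbers, in three sweeps with shut fingers pushing the top of the wheel away.

```bash
cat >> look.py <<'E'
def edge(t,h=.03): t=np.radians(t); return min(h*np.tan(t)-.005/np.cos(t),.052*np.sin(t)-.008)
def sweep(t1,S,h=.03):
    z=.07+h; P=lambda x,zz:W(S,(x,-.12,zz))
    move_l(P(-.058,.155),.2);move_l(P(-.058,z),.12)
    hit=move_l(P(edge(t1)-.011,z),.06,until_force=25)
    s=get_state();print("hit",hit,s["contact_force"].round(1))
    x=edge(t1)-.011-.01
    move_l(P(x,z),.1);move_l(P(x,.155),.2)
E
python3 - <<'E'
from look import *
grab(20)
sweep(36,S)
move_l(W(S,(0,-.09,.27)),.2)
f,T,obs=wlook("w2",S)
print(get_state()["clock"])
b=cv2.imread("pics/w2.png");r=cv2.rotate(b,cv2.ROTATE_180)
a=cv2.resize(r[180:220,140:200],(420,280),interpolation=cv2.INTER_CUBIC)
c=cv2.resize(r[150:280,230:330],(300,390),interpolation=cv2.INTER_CUBIC)
o=np.zeros((390,740,3),np.uint8);o[:280,:420]=a;o[:,430:730]=c
cv2.imwrite("pics/w2c.png",o)
E
```

```text
hit False [-0.4  0.1  0.5]
window [346. 179.] 0.68 [344. 180.]
wheel_centre [227. 170.] 0.69 [228. 171.]
flap_hinge [430. 183.] 0.96 [431. 182.]
keeper [291. 184.] 0.81 [292. 184.]
10.175
```

View pics/w2c.png

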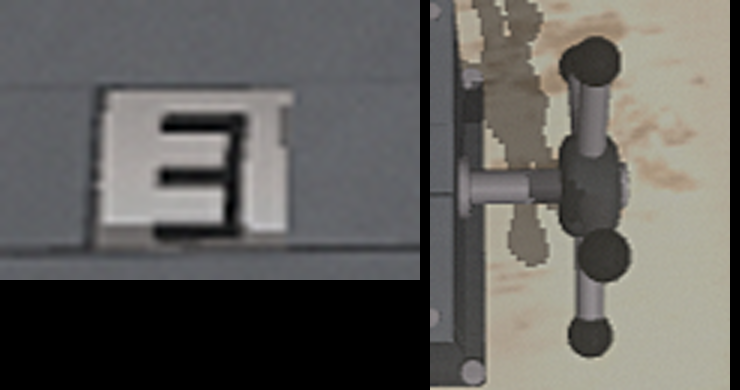

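The window now reads 3, in 7-segment style, so the sweep moved it exactly +2. Repeating the sweep, then one half sweep.

```bash
python3 - <<'E'
from look import *
sweep(36,S);sweep(0,S)
move_l(W(S,(0,-.09,.27)),.2)
f,T,obs=wlook("w3",S)
print(fit(obs,S),get_state()["clock"])
print("edge",[(np.round(d["centre"],1),d["score"]) for d in tip_of("wrist","flap_edge")[:2]])
b=cv2.imread("pics/w3.png");r=cv2.rotate(b,cv2.ROTATE_180)
o=np.zeros((390,790,3),np.uint8)
o[:280,:420]=cv2.resize(r[180:220,140:200],(420,280),interpolation=cv2.INTER_CUBIC);o[:,430:790]=cv2.resize(r[100:360,60:300],(360,390),interpolation=cv2.INTER_CUBIC)
cv2.imwrite("pics/w3c.png",o)
E
```

```text
hit False [-0.3 -0.1  0.9]
hit False [-0.2  0.   0.6]
window [346. 182.] 0.92 [344. 181.]
wheel_centre [231. 171.] 0.73 [228. 171.]
flap_hinge [432. 182.] 0.81 [430. 182.]
keeper [291. 184.] 0.76 [292. 184.]
(array([ 0.5202468 ,  0.25823871, -0.14877228]), [[-0.2, -1.1], [-1.6, 0.4], [-0.4, 0.5], [2.8, 0.1]]) 16.9667
edge [(array([433. , 223.9]), 0.84)]
```

View pics/w3c.png

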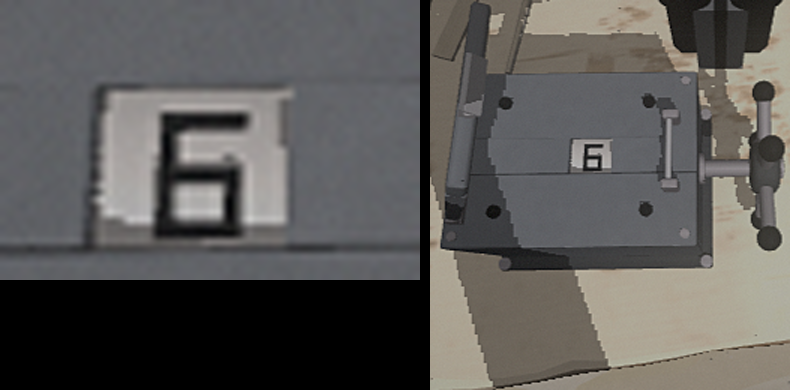

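The window reads 6, centred, and the wheel has a spoke up. Now the flap: I'll push it from behind near its free edge, following its arc.

```bash
sed -i 's/^S=.*/S=[.5198,.2575,-.1465]/' look.py; python3 - <<'E'
from look import *
P=lambda y,z:W(S,(0,y,z))
move_l(P(-.09,.34),.25);move_l(P(.13,.34),.25);move_l(P(.13,.205),.15)
def pt(t,r=.102): return P(.066-r*np.cos(t)+.004*np.sin(t)+.0145,.118+r*np.sin(t)+.004*np.cos(t))
for t in np.r_[np.arange(1.45,.3,-.12),.25]:
    h=move_l(pt(t),.12,until_force=40)
    F=get_state()["contact_force"].round(1);print(round(t,2),h,F)
    if h: break
f=grab_frame("scene");cv2.imwrite("pics/s1.png",cv2.resize(cv2.cvtColor(f["img"],cv2.COLOR_RGB2BGR)[120:240,180:340],(800,600)))
print(get_state()["clock"])
E
```

```text
1.45 False [-0.4  0.4 -0.1]
1.33 False [0.6 0.3 0.3]
1.21 False [ 0.3 -0.4 -0.7]
1.09 False [-0.1 -1.1 -0. ]
0.97 False [-0.3 -0.2  0.5]
0.85 False [-0.3 -0.3  0.3]
0.73 False [-0.3  0.3  0.4]
0.61 False [ 0.4 -1.  -0.2]
0.49 False [-0.2  1.4  0.6]
0.37 False [-0.6 -0.4  0.3]
0.25 False [ 0.6  0.3 -0.2]
22.7333
```

View pics/s1.png

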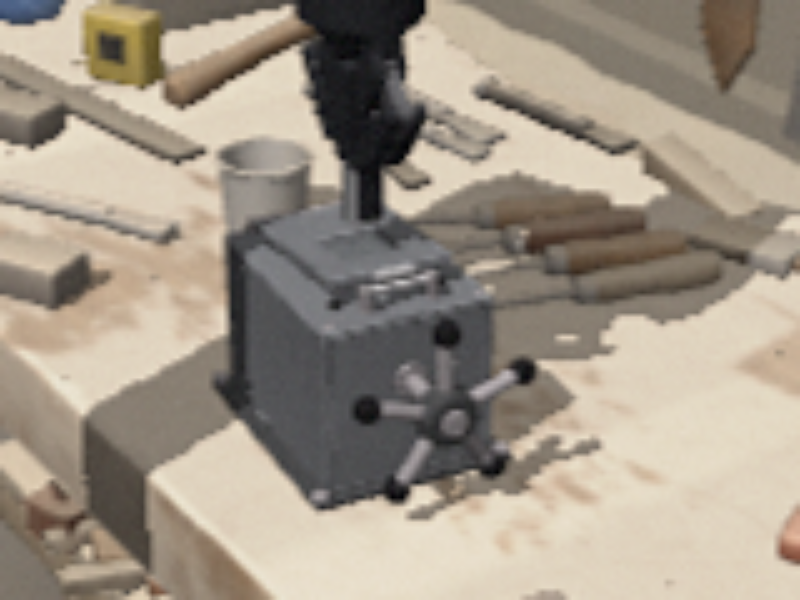

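The flap is down on the keeper and the fingers are above it. The wheel still has a spoke up. Pressing it home gently.

```bash
python3 - <<'E'
from look import *
P=lambda y,z:W(S,(0,y,z))
move_l(P(-.028,.142),.08)
F0=get_state()["contact_force"]
for z in np.arange(.134,.1185,-.001):
    h=move_l(P(-.028,z),.02,until_force=25)
    s=get_state();F=s["contact_force"]-F0;print(round(z,4),h,round(s["position"][2],4),F.round(1))
    if h or abs(F[2])>22: break
sleep(.3)
move_l(P(-.028,.25),.15)
move_l(P(-.09,.27),.2)
f,T,obs=wlook("w4",S)
r=cv2.rotate(cv2.imread("pics/w4.png"),cv2.ROTATE_180)
cv2.imwrite("pics/w4c.png",cv2.resize(r[130:290,60:300],(780,520),interpolation=cv2.INTER_CUBIC))
print(get_state()["clock"])
E
```

```text
0.134 False 0.1339 [-1.1  0.4  0.6]
0.133 False 0.133 [-0.9  0.5 -0.1]
0.132 False 0.132 [-1.3  0.8  0.4]
0.131 False 0.1312 [-1.4 -0.6  1.5]
0.13 False 0.1303 [-1.4 -1.7  4.2]
0.129 False 0.1293 [-2.2 -1.1  6.6]
0.128 False 0.1284 [-2.7 -1.5  5.1]
0.127 False 0.1275 [-3.4 -2.1  6.9]
0.126 False 0.126 [-0.6 -1.4  3. ]
0.125 False 0.1245 [-1.1 -0.3 -0.2]
0.124 False 0.1237 [-1.2  0.2 -0.9]
0.123 False 0.1229 [-1.   0.2 -0. ]
0.122 False 0.1221 [-2.1  1.1  0. ]
0.121 False 0.1219 [-3.4 -1.6  7.2]
0.12 False 0.1218 [-5.3 -1.6 13.2]
0.119 False 0.1217 [-7.2 -3.1 20.1]
window [345. 174.] 0.7 [344. 179.]
wheel_centre [228. 169.] 0.89 [228. 169.]
flap_hinge [430. 178.] 0.59 [429. 180.]
keeper [290. 181.] 0.69 [292. 182.]
29.3833
```

View pics/w4c.png

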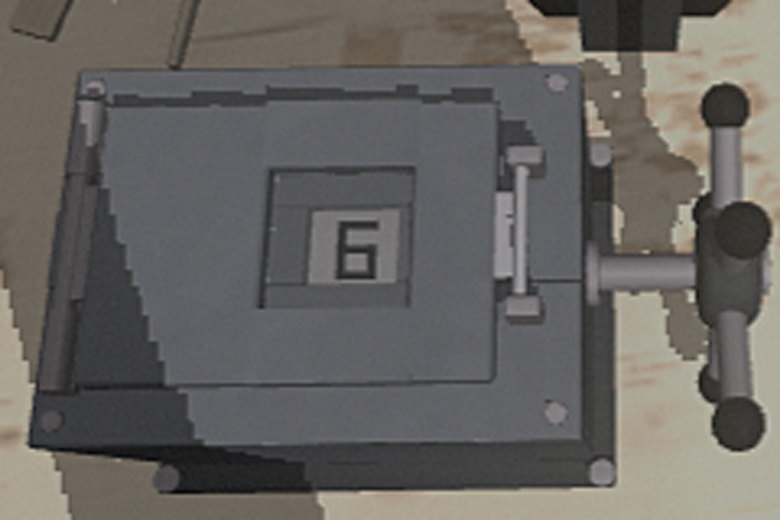

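The flap is flat with 6 showing through its pane. The tongue reaches under the bar at about (505,235), and the press force dropped at the snap before meeting the stop. Handing in.

```bash
python3 -c "
from cell import *
print(sign_off())"
```

```text
the job is handed in; nothing more can be done
None
```

The job is handed in, with no verdict returned: the counter shows 6 with the wheel let go, the flap is shut with its tongue under the keeper bar (peak press about 20 N), and the arm stayed clear of the beaker, pot and sanding block.

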